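# Reload the spring-loaded cup dispenser

### The arm

A 6-joint arm with a two-finger parallel gripper is mounted at the origin on a cart in front of the work surface, level with it; the furniture and walls round the work are solid. World frame = base frame: x ahead of the robot, y to its left, z up, the work surface at z = 0. Lengths are in m, angles in rad, forces in N, time in s.
With the tool pointing down it reaches from about 0.25 to 0.725 m from the base axis. Payload 4 kg.
Tool frame: the origin (TCP) lies between the finger pads; the fingertips stand 8 mm ahead of it and the grasp point (between the pads) lies 11 mm behind it (bot.tip_reach is the distance from the TCP to the fingertips, in m); z points along the fingers, y is the line along which they close (so a half turn about z gives the same grasp; the last joint's range is limited). The gripper opens to 85 mm and grips with 20 to 120 N. Pads are 22 mm wide; open, the fingers measure 114 mm over their backs; the gripper's body (76 mm by 85 mm) begins 54 mm behind the grasp point. The pads swing forward as they close: fully open they stand 13 mm farther back than shut.
Start: joints at [1.225, 0.241, 0.005, 1.335, 0, 1.571], TCP at [0.169, 0.47, 0.239] pointing down, gripper open.
Joint ranges: [-2.72, 2.72], [-1.05, 1.87], [-1.09, 1.28], [-1.99, 2.15], [-1.42, 1.44], [-3.14, 3.14]. Speed limits (rad/s): [2.79, 2.79, 3.14, 3.14, 3.14, 3.14].

### API

Orientations are given as a unit quaternion [x, y, z, w].
In Python, from workcell import bot gives the robot as it stands.
- The arm moves only by the tool move_arm, never from a script. Its argument "deltas" is a list of rows, each a list of 7 numbers: the opening, from 0 (shut) to 1 (fully open), then the shift along the tool's x, y, z in mm, then the turn, a rotation vector about the tool's x, y, z in degrees. In form: [[gripper, tx, ty, tz, ax, ay, az], ...]. A call has 1 to 10 rows; each row shifts and turns the commanded pose from where the row before left it, along the tool's axes as they then stand; what a row does not reach is not made up. A row lasts 1/12 s, in which the tool goes at most 41.7 mm and 7.16 degrees, less where a joint would pass 70% of its speed; a pose out of reach is approached as far as the arm can. A call is refused whole if a number of a shift passes 41.7 or a number of a turn 7.16, either way. A call with a gripper value outside its range is refused whole. The fingers move at their own pace and stop on an object; the grip force is fixed at half the most. Time passes only in rows, so rows that do not move let the fingers close. It gives the time, the measured TCP pose, the force, the opening and the grip force at its end, in the units of the state.
- bot.get_obs(): the state, without advancing time (a new reading comes with each control period).
- bot.camera(name): name is "side" or "top"; returns the picture (480x640x3 uint8, blue, green, red); there is no depth.
- bot.calibration(name): a dict with "K" (3x3 intrinsics, pixels), "dist_coeffs" ([k1, k2, p1, p2, k3] as OpenCV has them; the pictures are not rectified), "position" and "orientation" of the camera in the world. Camera axes: x right, y down, z forward; pixel columns grow to the right and rows downward; lengths in m; the calibration is good to about 2 mm. A picture is of the moment at which its call begins. calibration takes no time and is no camera call.
- bot.job_done(): hands the job in; it is judged then, once.
Trained networks look in the newest picture that a camera, given by its name, has taken for a name from the list of things; names that differ only in an ending like _2 or _b are one class to them, and where a whole thing is asked for, a point or a joint stands for the part that bears it (a point fixed in the world has none). Each returns a list of dicts, best first, with "conf" (0 to 1); they miss things now and then, are a little off and sometimes report something else, mostly with a low value. They report only what shows in the picture. A call takes as long as a camera call.
- bot.outline_of(query, camera): "pixels" (480x640 bool, what is visible of it) and "rect" ([left, top, width, height] in pixels, round what is visible of it).
The state is a dict: "clock": time; "joint_pos": joint angles; "joint_vel": joint speeds; "tau": joint torques, N m; "eef_pos": TCP position; "tool_rot": TCP orientation; "ft_force": force on the tool from outside, world axes, zero at the start; "ft_torque": the same for the moment, N m; "grip_width": finger opening in m; "grasp_force": force on a finger pad.
Only numpy, scipy, OpenCV 4.12 (cv2) and the standard library are available. Lean on these libraries where they do the work, as an engineer would, in place of code of your own. Each camera call takes 0.05 s, during which the arm holds its last target. There are 200 camera calls.

### The job

The two espresso cups drying mouth-down on the mat belong back in the spring-loaded cup dispenser, on top of the one already in it. Put them in mouth-down as they stand and press each down until the catches snap in over it, so that all three are held in the dispenser; leave everything else where it is.

Things in the scene. Friction and masses are not known exactly. Their poses are not given: they have to be found in the camera images.
- cup_a_centre (a point): Cup to be stored: white handleless stacking cup with two thin blue lines near the rim, 65 mm across, 60 mm tall: straight sides 56 mm tall, a flat shoulder and a foot 44 mm wide, 4 mm tall. It stands mouth-down, foot on top, and can be pressed on the foot's face; about 0.16 kg. The point is its centre, half-way up (30 mm above the rim it stands on), z towards the foot.
- cup_b_centre (a point): Second cup to be stored, the same as cup_a: 65 mm across, 60 mm tall, mouth-down; the point is its centre, half-way up (30 mm above its rim), z axis up towards the foot.
- cup_stored_centre (a point): The same kind of cup, already in the dispenser under the catches at the start, mouth-down; the point is its centre, half-way up. A cup set on top of another rests its rim on the shoulder of the lower one, so each cup adds 56 mm to the pile.
- dispenser_mouth (a point): Point on the dispenser's upright axis, 205 mm above the worktop, level with the undersides of the catches: here the shoulder (56 mm above the rim) of the topmost stored cup is held. A cup put into the mouth rests on the catches' bevels with its rim about 8 mm above this point, clear of the cup below. z up, y towards one column, x towards an open side between guide rods.
- dispenser: Cup dispenser, fixed on the worktop: dark wooden disc 140 mm across (origin under its centre), four brass guide rods flared at the top (35 mm inner radius, tips 216 mm high, 48 mm from the axis) and, on its +y and -y sides, two brass columns 215 mm high, from 36.5 to 60 mm from the axis, 40 mm wide. Axes as dispenser_mouth.
- catch_left (a joint): black spring catch with a bevelled top on the +y column (another faces it on -y), 13 mm tall, out to 26.5 mm from the axis; m, 0 out, up to 0.008 pushed back. A cup pressed down by its foot (5 to 15 N) pushes both aside and takes the pile down; they snap in over its shoulder once that is below dispenser_mouth: press 4 to 8 mm below. Let go, the pile rises against the catches.
- platform (a joint): height of the spring-loaded platform that carries the pile, m, growing as it sinks: 0 with one cup stored, 0.056 with two, 0.112 with three, stop at 0.122 (the third cup's shoulder is then 10 mm below dispenser_mouth). The spring pushes up with 8.1 N at 0 and 45 N/m more.
- drying_mat: dark ribbed rubber mat, 300 x 220 x 6 mm, fixed on the worktop, on which the two cups stand; origin at the centre of its underside, long side along its x axis.
- cup_a: the body of cup_a; origin at the centre of its rim (underside), z towards the foot.
- cup_b: the body of cup_b; origin at the centre of its rim (underside), z towards the foot.
- cup_stored: the body of the cup stored at the start; origin at the centre of its rim (underside).
- teaspoon: steel teaspoon, 138 x 28 x 12 mm, lying at the far end of the mat; to be left alone. Origin under its centre.
- mug: green and white mug, 87 mm across, 91 mm tall; to be left alone. Origin under it.
- candle: pink candle in a glass jar, 76 mm across, 90 mm tall; to be left alone. Origin under its centre.
- jar: small blue and white lidded jar, 100 mm across, 136 mm tall; to be left alone. Origin under its centre.

How it is judged:
At the end, for the whole second after the job is handed in: All three cups are inside the dispenser, mouth-down (foot up, within 0.12 rad), within 7 mm of its axis and at rest, each with its centre at least 23.5 mm below the dispenser_mouth point (a cup held right under the catches has it 26 mm below); the platform has sunk to more than 0.107 m (horizontal distance between each of cup_a_centre, cup_b_centre, cup_stored_centre and dispenser_mouth below 0.007 m and z of each of cup_a_centre, cup_b_centre, cup_stored_centre in the frame of dispenser_mouth below -0.0235 m and angle between each of cup_a_centre, cup_b_centre, cup_stored_centre's own z axis and vertical below 0.12 rad and linear speed of each of cup_a, cup_b, cup_stored below 0.02 m/s and value of joint platform above 0.107 m); the robot touches nothing.
It fails at once if a bystander (teaspoon, mug, candle or lidded jar) is moved more than 30 mm (distance of any of teaspoon, mug, candle, jar from where it was at the start of the episode above 0.03 m).
It also fails if it takes over 72 s, if anything falls off the work surface, if the arm or the gripper's body presses on something with over 40 N, if the wrist force passes 120 N, or if a joint passes its speed limit or range.

## Working session

There is one attempt and no reset: what is moved stays moved. The work goes in short steps, Python scripts to look and compute and a tool call to move; the robot and the scene stay as the last step left them, time stands still between calls to the robot, and variables do not carry over. Pictures are saved under pics/ and viewed, at most 10 in all, crops included, and the job is handed in when it is done.

Besides the shell and the picture viewer there is one more tool, called after "Emit:" as name(argument=value, ...) on one line, values as JSON. move_arm: Moves the arm, as the interface text tells. Its arguments: {"type":"object","properties":{"deltas":{"type":"array","items":{"type":"array","items":{"type":"number"}}}},"required":["deltas"]}

```bash
mkdir -p pics; ls; python3 - <<'E'
from workcell import bot
import cv2,numpy as np
np.set_printoptions(precision=4,suppress=True)
for c in("side","top"):
    im=bot.camera(c); cv2.imwrite(f"pics/{c}0.png",im)
    k=bot.calibration(c); print(c,{a:np.array(b).round(4).tolist() for a,b in k.items()})
    for q in("cup_a","dispenser","cup_stored","drying_mat","teaspoon"):
        print(q,[(round(d["conf"],2),d["rect"]) for d in bot.outline_of(q,c)])
o=bot.get_obs(); print({k:np.array(v).round(3).tolist() for k,v in o.items()}, bot.tip_reach)
E
```

```text
pics
side {'K': [[464.4126, 0.0, 317.0028], [0.0, 464.4126, 242.6707], [0.0, 0.0, 1.0]], 'dist_coeffs': [-0.0948, 0.0, 0.0, 0.0, 0.0], 'position': [0.5761, -0.7349, 0.491], 'orientation': [0.8233, 0.0177, -0.0122, -0.5672]}
cup_a [(0.95, [255.1, 323.2, 42.4, 47.3]), (0.83, [229.0, 365.2, 42.2, 54.1]), (0.61, [344.8, 234.6, 29.4, 43.7])]
dispenser [(0.85, [249.9, 202.9, 63.9, 114.9])]
cup_stored [(0.96, [271.3, 208.9, 26.9, 33.1])]
drying_mat [(0.75, [188.1, 343.7, 201.6, 94.0])]
teaspoon [(0.75, [323.1, 371.4, 81.0, 18.2]), (0.64, [256.0, 325.1, 40.6, 45.4])]
top {'K': [[438.4885, 0.0, 321.3741], [0.0, 438.4885, 242.0333], [0.0, 0.0, 1.0]], 'dist_coeffs': [-0.024, 0.0, 0.0, 0.0, 0.0], 'position': [0.4346, 0.1637, 0.9922], 'orientation': [0.7155, -0.6951, 0.0628, -0.0321]}
cup_a [(0.96, [438.6, 284.4, 30.0, 26.5]), (0.8, [383.1, 270.8, 33.4, 28.5])]
dispenser []
cup_stored [(0.72, [268.3, 271.5, 41.1, 34.4])]
drying_mat [(0.83, [370.2, 203.7, 98.1, 137.3])]
teaspoon [(0.62, [414.1, 190.2, 12.5, 62.4]), (0.45, [252.3, 260.1, 72.4, 65.4])]
{'clock': 0.6, 'joint_pos': [1.225, 0.241, 0.005, 1.335, 0.0, 1.571], 'joint_vel': [0.0, -0.001, 0.002, -0.001, -0.001, -0.001], 'tau': [-0.001, -37.198, 25.257, 0.001, -0.0, -0.0], 'eef_pos': [0.169, 0.47, 0.239], 'tool_rot': [0.172, 0.985, 0.0, -0.0], 'ft_force': [0.188, -0.505, 0.454], 'ft_torque': [-0.025, 0.05, 0.039], 'grasp_force': 0.0, 'grip_width': 0.086} 0.008
```

View pics/side0.png

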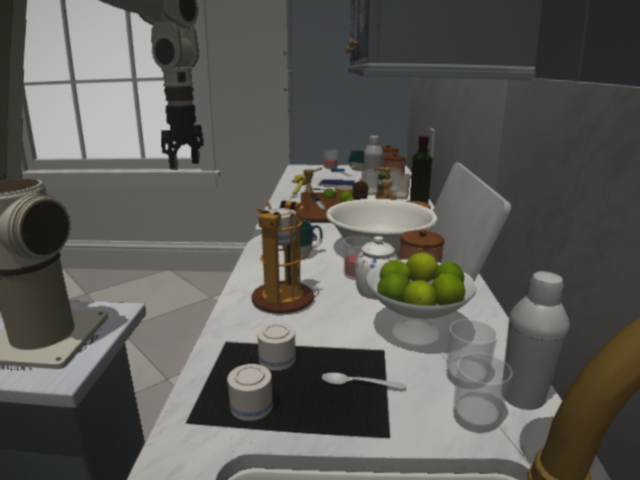

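View pics/top0.png

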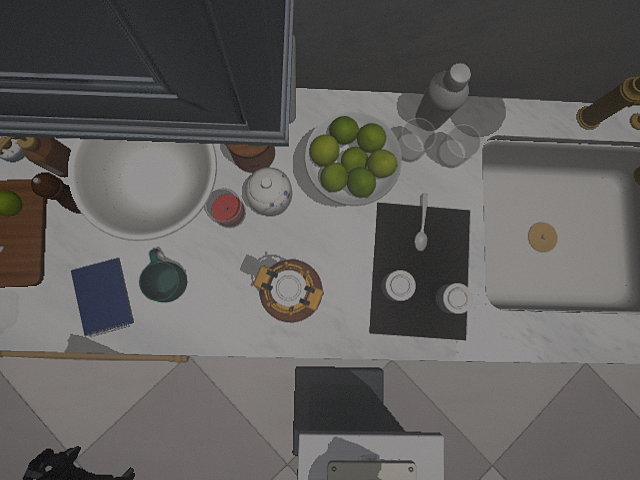

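The side view shows the cups at about (276,345) and (250,391) and the dispenser at (283,255), with the stored cup in its top. The top view shows the cup feet at (400,285) and (456,297), and the dispenser mouth at (290,288) with columns at about (263,276) and (316,300). Next I fit cup silhouettes in both views.

```bash
cat > h.py <<'E'
from workcell import bot
import cv2,numpy as np
from scipy.spatial.transform import Rotation as R
from scipy.optimize import least_squares
np.set_printoptions(precision=4,suppress=True)
t=np.linspace(0,2*np.pi,73)
def proj(P,c):
    k=bot.calibration(c); Rm=R.from_quat(k["orientation"]).as_matrix().T
    return cv2.projectPoints(np.array(P,float),cv2.Rodrigues(Rm)[0],-Rm@np.array(k["position"]),np.array(k["K"]),np.array(k["dist_coeffs"]))[0][:,0]
def ray(px,c,z):
    k=bot.calibration(c); K=np.array(k["K"])
    u=cv2.undistortPoints(np.array([[px]],float),K,np.array(k["dist_coeffs"]))[0,0]
    d=R.from_quat(k["orientation"]).apply([*u,1]); p=np.array(k["position"]); return p+d*(z-p[2])/d[2]
def cup(x,y,z):
    f=lambda r,h:np.c_[x+r*np.cos(t),y+r*np.sin(t),np.full(73,z+h)]
    return np.r_[f(.0325,0),f(.0325,.056),f(.022,.06)]
def rect(P,c):
    p=proj(P,c); a,b=p.min(0),p.max(0); return np.array([a[0],a[1],b[0],b[1]])
def corners(r): return np.array([r[0],r[1],r[0]+r[2],r[1]+r[3]])
def fit(rs,z,x0):
    f=lambda v:np.concatenate([rect(cup(v[0],v[1],z),c)-corners(r) for c,r in rs])
    s=least_squares(f,x0,diff_step=1e-3,x_scale=.1); return s.x,s.fun
E
python3 - <<'E'
from h import *
T=bot.outline_of("cup_a","top");S=bot.outline_of("cup_a","side")
rt=[d["rect"] for d in T[:2]]; rs=[d["rect"] for d in S[:2]]
print(rt,rs)
for r in rt:
    x0=ray([r[0]+r[2]/2,r[1]+r[3]/2],"top",.045)[:2]
    for q in rs:
        print(x0,*fit([("top",r),("side",q)],.006,x0))
    print("top only",*fit([("top",r)],.006,x0))
print("stored foot",ray([289.5,288.5],"top",.209))
for n,p in(("colL",(263,276)),("colR",(316,300))): print(n,ray(p,"top",.215))
for q in("catch_left","dispenser_mouth","cup_stored"):
    for c in("top","side"): print(q,c,[(round(d["conf"],2),d["rect"]) for d in bot.outline_of(q,c)])
im=bot.camera("top")
cv2.imwrite("pics/disp.png",cv2.resize(im[245:335,240:340],None,fx=6,fy=6,interpolation=cv2.INTER_CUBIC))
E
```

```text
[[438.6, 284.4, 30.0, 26.5], [383.1, 270.8, 33.4, 28.5]] [[255.1, 323.2, 42.4, 47.3], [229.0, 365.2, 42.2, 54.1]]
[ 0.4502 -0.1676] [ 0.4707 -0.1198] [-25.86   -12.1802 -19.3966  -8.2158  -8.4293  21.8142  -8.8351  27.6465]
[ 0.4502 -0.1676] [ 0.4509 -0.1708] [-3.6085 -2.3238  4.0423  1.7166 -1.7135 -2.2779  1.4123  0.9986]
top only [ 0.4503 -0.1701] [-3.905  -2.0612  3.7344  1.9851]
[ 0.4744 -0.0489] [ 0.4752 -0.0498] [-1.0256 -1.5706  0.4835  0.5435  1.5231  0.0249 -2.4481  0.7312]
[ 0.4744 -0.0489] [ 0.4539 -0.103 ] [ 22.2827   9.0304  25.0656  11.1609   9.2653 -26.0376   8.4376 -28.411 ]
top only [ 0.474  -0.0503] [-0.7803 -1.029   0.7467  1.063 ]
stored foot [0.456  0.1853 0.209 ]
colL [0.4765 0.2325 0.215 ]
colR [0.437  0.1379 0.215 ]
catch_left top [(0.63, [266.0, 271.6, 11.4, 21.0])]
catch_left side [(0.45, [278.8, 203.9, 17.4, 3.9])]
dispenser_mouth top []
dispenser_mouth side [(0.85, [255.6, 203.6, 58.9, 111.7])]
cup_stored top [(0.72, [268.3, 271.5, 41.1, 34.4])]
cup_stored side [(0.96, [271.3, 208.9, 26.9, 33.1])]
```

View pics/disp.png

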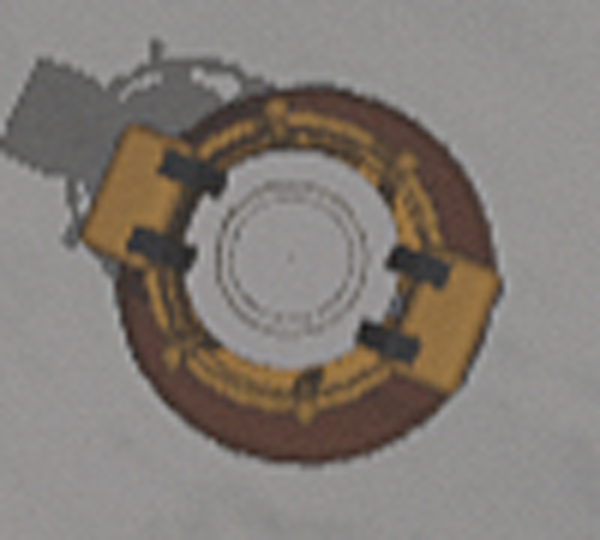

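Emit:
move_arm(deltas=[[1,0,0,-10,0,0,7.02],[1,0,0,-10,0,0,7.02],[1,0,0,-10,0,0,7.02],[1,0,0,-10,0,0,7.02],[1,0,0,-10,0,0,7.02],[1,0,0,-10,0,0,7.02],[1,0,0,0,0,0,7.02],[1,0,0,0,0,0,7.02],[1,0,0,0,0,0,7.02],[1,0,0,0,0,0,7.02]])

```text
clock: 1.88
eef_pos: [0.1695, 0.4704, 0.2994]
tool_rot: [0.709, 0.705, 0.0, -0.0]
ft_force: [0.0, -0.5, -0.9]
grip_width: 0.0854
grasp_force: 0.0
```

Emit:
move_arm(deltas=[[1,-26,15,0,0,0,0],[1,-26,15,0,0,0,0],[1,-26,15,0,0,0,0],[1,-26,15,0,0,0,0],[1,-26,15,0,0,0,0],[1,-26,15,0,0,0,0],[1,-26,15,0,0,0,0],[1,-26,15,0,0,0,0],[1,-26,15,0,0,0,0],[1,-26,15,0,0,0,0]])

```text
clock: 2.72
eef_pos: [0.3198, 0.209, 0.2995]
tool_rot: [0.707, 0.707, 0.0, 0.0]
ft_force: [0.6, 0.6, -0.1]
grip_width: 0.0853
grasp_force: 0.0
```

Emit:
move_arm(deltas=[[1,-26,15,0,0,0,0],[1,-26,15,0,0,0,0],[1,-26,15,0,0,0,0],[1,-26,15,0,0,0,0],[1,-26,15,0,0,0,0],[1,-26,15,0,0,0,0],[1,-26,15,0,0,0,0],[1,-26,15,0,0,0,0],[1,-26,18,0,0,0,0],[1,-26,18,0,0,0,0]])

```text
clock: 3.55
eef_pos: [0.4759, -0.0512, 0.2995]
tool_rot: [0.707, 0.707, 0.0, 0.0]
ft_force: [-0.6, 0.3, -0.1]
grip_width: 0.0857
grasp_force: 0.0
```

Emit:
move_arm(deltas=[[1,0,0,25,0,0,0],[1,0,0,25,0,0,0],[1,0,0,25,0,0,0],[1,0,0,25,0,0,0],[1,0,0,25,0,0,0],[1,0,0,25,0,0,0],[1,0,0,0,0,0,0],[1,0,0,0,0,0,0]])

```text
clock: 4.22
eef_pos: [0.4743, -0.0496, 0.1486]
tool_rot: [0.707, 0.707, -0.001, -0.001]
ft_force: [-0.5, 0.2, -0.1]
grip_width: 0.0852
grasp_force: 0.0
```

Emit:
move_arm(deltas=[[1,0,0,20,0,0,0],[1,0,0,20,0,0,0],[1,0,0,20,0,0,0],[1,0,0,20,0,0,0],[1,0,0,17,0,0,0],[1,0,0,16,0,0,0],[1,0,0,0,0,0,0],[1,0,0,0,0,0,0]])

```text
clock: 4.88
eef_pos: [0.4763, -0.0498, 0.0375]
tool_rot: [0.707, 0.707, 0.0, 0.0]
ft_force: [-0.3, -0.3, -0.4]
grip_width: 0.0856
grasp_force: 0.0
```

```bash
python3 - <<'E'
from h import *
im=[bot.camera("top")[240:330,350:470],bot.camera("side")[290:440,180:330]]
a=cv2.resize(im[0],(480,360),interpolation=cv2.INTER_CUBIC);b=cv2.resize(im[1],(300,300));
o=np.zeros((360,790,3),np.uint8);o[:,:480]=a;o[:300,485:785]=b;cv2.imwrite("pics/g1.png",o)
E
```

```text
(no output)
```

View pics/g1.png

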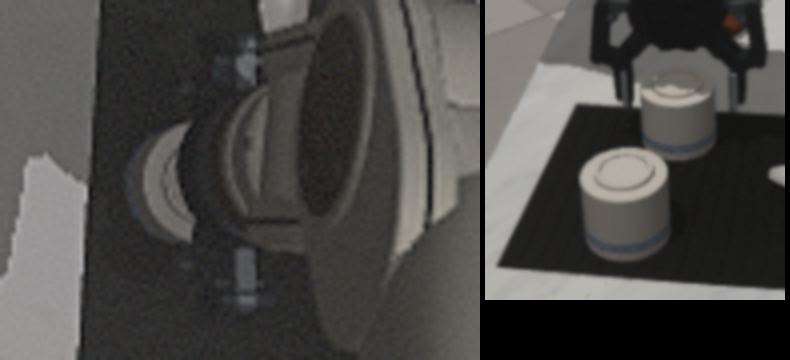

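Both views show the fingers straddling the cup: side crop pads at (628,90) and (738,90), with the cup at 678. In the top crop the light finger parts at (245,65) and (245,280) look offset, so I project the expected finger position to check.

```bash
python3 - <<'E'
from h import *
e=bot.get_obs()["eef_pos"]
for z in(.045,.08,.11,.14):
    P=[[e[0]+s*.048,e[1],z] for s in(1,-1)]
    p=proj(P,"top");q=proj(P,"side")
    print(z,((p-[350,240])*4).round(),((q-[180,290])*2+[485,0]).round())
print((proj([[.475,-.05,.066]],"top")-[350,240])*4,(proj([[.475,-.05,.066]],"side")-[180,290])*2+[485,0])
E
```

```text
0.045 [[201.  87.]
 [201. 264.]] [[734. 104.]
 [624. 101.]]
0.08 [[216.  81.]
 [216. 265.]] [[734.  69.]
 [622.  66.]]
0.11 [[229.  76.]
 [229. 266.]] [[734.  38.]
 [620.  36.]]
0.14 [[244.  70.]
 [244. 266.]] [[733.   6.]
 [618.   4.]]
[[209.958  177.7365]] [[675.7726  82.0317]]
```

Projection agrees: the light parts are finger knuckles at z≈0.14 and the tips are aligned with the cup. I close the gripper.

Emit:
move_arm(deltas=[[0,0,0,0,0,0,0],[0,0,0,0,0,0,0],[0,0,0,0,0,0,0],[0,0,0,0,0,0,0],[0,0,0,0,0,0,0],[0,0,0,0,0,0,0],[0,0,0,-10,0,0,0],[0,0,0,-20,0,0,0],[0,0,0,-30,0,0,0]])

```text
clock: 5.73
eef_pos: [0.473, -0.0494, 0.0951]
tool_rot: [0.707, 0.707, -0.002, -0.002]
ft_force: [0.9, 1.1, -3.0]
grip_width: 0.0634
grasp_force: 66.5
```

Emit:
move_arm(deltas=[[0,0,0,-40,0,0,0],[0,0,0,-40,0,0,0],[0,0,0,-40,0,0,0],[0,0,0,-40,0,0,0],[0,0,0,-40,0,0,0],[0,10,0,-4,0,0,0],[0,25,0,0,0,0,0],[0,25,0,0,0,0,0],[0,25,0,0,0,0,0]])

```text
clock: 6.48
eef_pos: [0.4751, 0.0361, 0.3006]
tool_rot: [0.708, 0.707, 0.0, 0.0]
ft_force: [0.2, 0.7, -2.0]
grip_width: 0.0633
grasp_force: 66.9
```

Emit:
move_arm(deltas=[[0,25,0,0,0,0,0],[0,25,-4,0,0,0,0],[0,25,-4,0,0,0,0],[0,25,-4,0,0,0,0],[0,20,-4,0,0,0,0],[0,20,-2,0,0,0,0],[0,11,0,0,0,0,0],[0,0,0,0,0,0,0],[0,0,0,0,0,0,0]])

```text
clock: 7.23
eef_pos: [0.4572, 0.1864, 0.3]
tool_rot: [0.707, 0.707, -0.0, 0.0]
ft_force: [-0.3, -0.5, -1.6]
grip_width: 0.0637
grasp_force: 66.8
```

```bash
python3 - <<'E'
from h import *
e=bot.get_obs()["eef_pos"];print(e)
S=bot.camera("side")
for q in("cup_a","dispenser"): print(q,[(round(d["conf"],2),d["rect"]) for d in bot.outline_of(q,"side")])
z=e[2]-.0375+.006
print("pred cup",rect(cup(e[0],e[1],z),"side").round(1))
for n,P in(("axis",[[.4575,.1875,.215],[.4575,.1875,.0]]),("cols",[[.4575+s*.0485*np.cos(np.radians(67.2))+u*.02*np.sin(np.radians(67.2)),.1875+s*.0485*np.sin(np.radians(67.2))-u*.02*np.cos(np.radians(67.2)),.215] for s in(1,-1) for u in(1,-1)])): print(n,proj(P,"side").round(1).tolist())
c=cv2.resize(S[130:320,200:360],None,fx=3.1,fy=3.1,interpolation=cv2.INTER_CUBIC);cv2.imwrite("pics/p1.png",c)
E
```

```text
[0.4572 0.1864 0.3   ]
cup_a [(0.91, [261.5, 152.4, 34.2, 34.6]), (0.73, [226.8, 366.3, 44.5, 50.0]), (0.19, [271.3, 206.7, 21.9, 35.1])]
dispenser [(0.92, [249.9, 201.9, 65.6, 113.3])]
pred cup [261.1 151.7 294.1 186.8]
axis [[279.1, 207.9], [281.9, 300.0]]
cols [[298.4, 203.2], [282.1, 201.1], [275.7, 215.5], [258.5, 213.0]]
```

View pics/p1.png

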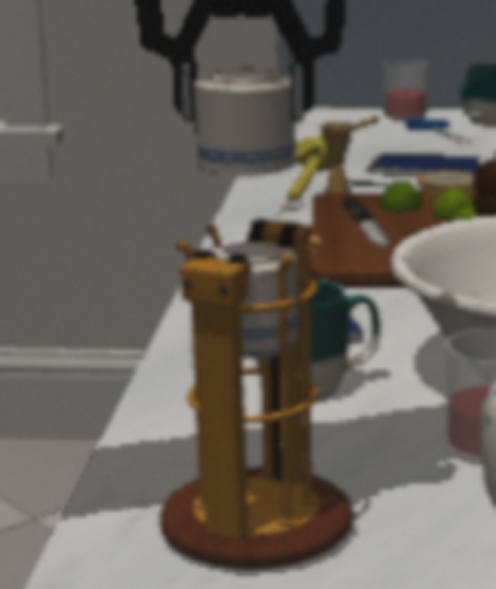

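The side crop shows the held cup upright above the dispenser. Its axis sits about 1 px right of prediction, and so does the dispenser, so they are aligned relative to each other. I lower it.

Emit:
move_arm(deltas=[[0,1,0,12,0,0,0],[0,0,0,12,0,0,0],[0,0,0,10,0,0,0],[0,0,0,8,0,0,0],[0,0,0,5,0,0,0],[0,0,0,2,0,0,0],[0,0,0,0,0,0,0],[0,0,0,0,0,0,0]])

```text
clock: 8.05
eef_pos: [0.4577, 0.1872, 0.2517]
tool_rot: [0.707, 0.707, 0.0, 0.0]
ft_force: [0.1, 0.8, -1.9]
grip_width: 0.0637
grasp_force: 66.8
```

Emit:
move_arm(deltas=[[0,0,0,2,0,0,0],[0,0,0,2,0,0,0],[0,0,0,1,0,0,0],[0,0,0,0,0,0,0],[0,0,0,0,0,0,0]])

```text
clock: 8.47
eef_pos: [0.4574, 0.1873, 0.2464]
tool_rot: [0.707, 0.707, -0.0, 0.0]
ft_force: [-0.4, -0.6, -1.2]
grip_width: 0.0631
grasp_force: 66.8
```

Emit:
move_arm(deltas=[[0,0,0,1,0,0,0],[0,0,0,1,0,0,0],[0,0,0,0,0,0,0],[0,0,0,0,0,0,0]])

```text
clock: 8.8
eef_pos: [0.4576, 0.1871, 0.2449]
tool_rot: [0.707, 0.707, 0.0, 0.0]
ft_force: [-0.4, -2.9, 3.6]
grip_width: 0.0634
grasp_force: 67.0
```

Emit:
move_arm(deltas=[[0,0,0,1,0,0,0],[0,0,0,1,0,0,0],[0,0,0,0,0,0,0],[0,0,0,0,0,0,0]])

```text
clock: 9.13
eef_pos: [0.4578, 0.187, 0.2434]
tool_rot: [0.707, 0.707, 0.001, 0.001]
ft_force: [-2.6, -3.6, 6.9]
grip_width: 0.0633
grasp_force: 67.4
```

Emit:
move_arm(deltas=[[0,-1.5,-1,0,0,0,0],[0,0,0,0,0,0,0],[0,0,0,0,0,0,0]])

```text
clock: 9.38
eef_pos: [0.4564, 0.1857, 0.2421]
tool_rot: [0.707, 0.707, -0.0, 0.0]
ft_force: [-0.1, -1.4, 1.4]
grip_width: 0.0633
grasp_force: 67.0
```

Emit:
move_arm(deltas=[[0.9,0,0,0,0,0,0],[1,0,0,0,0,0,0],[1,0,0,0,0,0,0],[1,0,0,0,0,0,0],[1,0,0,0,0,0,0]])

```text
clock: 9.8
eef_pos: [0.4564, 0.186, 0.2422]
tool_rot: [0.707, 0.707, 0.0, -0.0]
ft_force: [-0.3, -0.2, 0.3]
grip_width: 0.0854
grasp_force: 0.0
```

Emit:
move_arm(deltas=[[1,0,0,-15,0,0,0],[1,0,0,-25,0,0,0],[1,0,0,-25,0,0,0],[0,0,0,-15,0,0,0],[0,0,0,0,0,0,0],[0,0,0,0,0,0,0],[0,0,0,0,0,0,0],[0,0,0,0,0,0,0]])

```text
clock: 10.47
eef_pos: [0.4558, 0.1856, 0.3208]
tool_rot: [0.707, 0.707, -0.001, -0.001]
ft_force: [-0.4, 0.2, -0.3]
grip_width: 0.0258
grasp_force: 0.0
```

```bash
python3 - <<'E'
from h import *
print(bot.get_obs()["eef_pos"],bot.get_obs()["grip_width"])
S=bot.camera("side")
print([(round(d["conf"],2),d["rect"]) for d in bot.outline_of("cup_a","side")])
print("pred",rect(cup(.4563,.1855,.213),"side").round(1))
c=cv2.resize(S[110:310,200:360],None,fx=2.9,fy=2.9,interpolation=cv2.INTER_CUBIC);cv2.imwrite("pics/p2.png",c)
E
```

```text
[0.4558 0.1856 0.3208] 0.025779194023902777
[(0.76, [261.3, 178.0, 36.0, 36.9]), (0.73, [226.4, 363.6, 43.8, 55.9])]
pred [261.6 178.4 294.1 213.8]
```

View pics/p2.png

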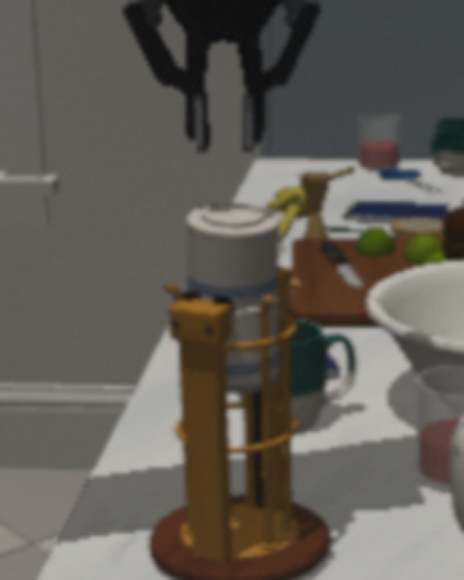

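The cup sits upright on the catches at crop (233,215), with the gripper above it. I shut the gripper and press.

Emit:
move_arm(deltas=[[0,0,0,8,0,0,0],[0,0,0,8,0,0,0],[0,0,0,8,0,0,0],[0,0,0,8,0,0,0],[0,0,0,4,0,0,0],[0,0,0,3,0,0,0],[0,0,0,3,0,0,0],[0,0,0,3,0,0,0],[0,0,0,0,0,0,0]])

```text
clock: 11.32
eef_pos: [0.4566, 0.1861, 0.2776]
tool_rot: [0.707, 0.707, 0.001, 0.0]
ft_force: [0.3, -0.1, 1.0]
grip_width: -0.0005
grasp_force: 0.5
```

Emit:
move_arm(deltas=[[0,0,0,3,0,0,0],[0,0,0,3,0,0,0],[0,0,0,3,0,0,0],[0,0,0,3,0,0,0]])

```text
clock: 11.65
eef_pos: [0.4565, 0.1877, 0.2677]
tool_rot: [0.707, 0.707, 0.003, -0.001]
ft_force: [-4.6, 3.7, 16.2]
grip_width: -0.0003
grasp_force: 7.9
```

Emit:
move_arm(deltas=[[0,0,0,4,0,0,0],[0,0,0,4,0,0,0],[0,0,0,4,0,0,0],[0,0,0,4,0,0,0]])

```text
clock: 11.98
eef_pos: [0.4565, 0.1874, 0.2513]
tool_rot: [0.707, 0.707, 0.002, -0.001]
ft_force: [-4.2, 1.9, 8.5]
grip_width: 0.0002
grasp_force: 4.4
```

Emit:
move_arm(deltas=[[0,0,0,4,0,0,0],[0,0,0,4,0,0,0],[0,0,0,4,0,0,0],[0,0,0,4,0,0,0],[0,0,0,4,0,0,0]])

```text
clock: 12.4
eef_pos: [0.4564, 0.1875, 0.2313]
tool_rot: [0.707, 0.707, 0.002, -0.001]
ft_force: [-3.7, 2.0, 9.3]
grip_width: -0.0001
grasp_force: 4.6
```

Emit:
move_arm(deltas=[[0,0,0,4,0,0,0],[0,0,0,4,0,0,0],[0,0,0,4,0,0,0],[0,0,0,4,0,0,0],[0,0,0,3,0,0,0],[0,0,0,2,0,0,0],[0,0,0,2,0,0,0],[0,0,0,0,0,0,0],[0,0,0,0,0,0,0]])

```text
clock: 13.15
eef_pos: [0.4563, 0.1874, 0.2076]
tool_rot: [0.707, 0.707, 0.002, -0.001]
ft_force: [-3.4, 3.3, 5.1]
grip_width: -0.0002
grasp_force: 2.7
```

```bash
python3 - <<'E'
from h import *
S=bot.camera("side")
print([(round(d["conf"],2),d["rect"]) for d in bot.outline_of("cup_a","side")])
for z in(.143,.149): print("pred",z,rect(cup(.4563,.1855,z),"side").round(1))
c=cv2.resize(S[150:310,210:350],None,fx=3.7,fy=3.7,interpolation=cv2.INTER_CUBIC);cv2.imwrite("pics/p3.png",c)
E
```

```text
[(0.96, [226.3, 365.0, 48.6, 54.1]), (0.88, [277.6, 212.4, 18.3, 35.7])]
pred 0.143 [263.  210.7 294.7 246.2]
pred 0.149 [262.9 208.  294.6 243.5]
```

View pics/p3.png

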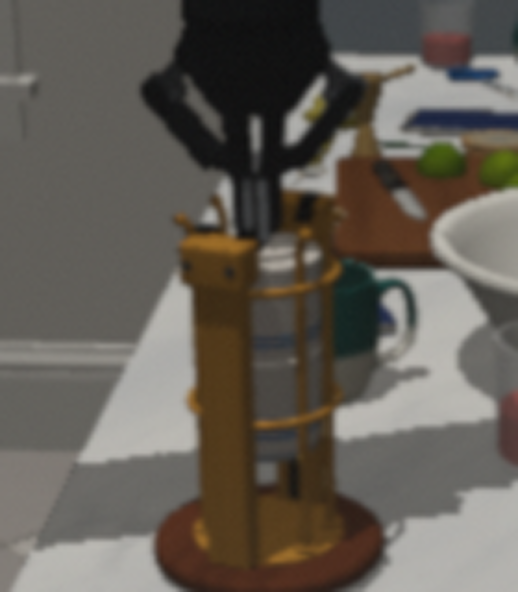

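The fingers are pressing the foot down between the columns. The cup rect (bottom 248) puts its rim at about 0.14, below the catches. I back off and see if it holds.

Emit:
move_arm(deltas=[[0,0,0,-2,0,0,0],[0,0,0,-2,0,0,0],[0,0,0,-2,0,0,0],[0,0,0,-2,0,0,0],[0,0,0,-2,0,0,0],[0,0,0,-2,0,0,0],[0,0,0,0,0,0,0]])

```text
clock: 13.83
eef_pos: [0.4567, 0.1851, 0.2182]
tool_rot: [0.707, 0.707, -0.0, 0.001]
ft_force: [-0.7, 0.1, -0.1]
grip_width: -0.0001
grasp_force: 0.0
```

It holds: no contact force at +10 mm. Next, cup b.

Emit:
move_arm(deltas=[[0,0,0,-20,0,0,0],[0,0,0,-30,0,0,0],[1,0,0,-30,0,0,0],[1,-20,0,-10,0,0,0],[1,-30,0,0,0,0,0],[1,-30,0,0,0,0,0],[1,-30,0,0,0,0,0],[1,-30,0,0,0,0,0],[1,-30,0,0,0,0,0],[1,-30,0,0,0,0,0]])

```text
clock: 14.67
eef_pos: [0.4559, -0.0163, 0.3076]
tool_rot: [0.707, 0.707, -0.001, 0.0]
ft_force: [-0.1, -0.1, -0.2]
grip_width: 0.0856
grasp_force: 0.0
```

```bash
python3 - <<'E'
from h import *
bot.camera("top")
T=[d["rect"] for d in bot.outline_of("cup_b","top") if d["rect"][0]>420 and d["conf"]>.5]
bot.camera("side");S=bot.outline_of("cup_b","side")
print([(round(d["conf"],2),d["rect"]) for d in S]); print(T)
s=[d["rect"] for d in S if d["rect"][1]>340][0]
print(fit([("side",s)],.006,[.451,-.17]))
if T: print(fit([("side",s),("top",T[0])],.006,[.451,-.17]))
print(ray([456,297],"top",.066))
for q in S: 
  if q["rect"][1]<300: print("stored",q["rect"], [rect(cup(.4563,.1855,z),"side").round(1) for z in (.149,.205)])
E
```

```text
[(0.85, [228.4, 365.6, 41.3, 52.5]), (0.61, [277.0, 208.7, 21.4, 28.7])]
[]
(array([ 0.4495, -0.1705]), array([-1.9838, -2.8197,  2.0493,  2.0203]))
[ 0.4513 -0.1655  0.066 ]
stored [277.0, 208.7, 21.4, 28.7] [array([262.9, 208. , 294.6, 243.5]), array([261.8, 182.2, 294.1, 217.6])]
```

Emit:
move_arm(deltas=[[1,-30,-2,0,0,0,0],[1,-30,-2,0,0,0,0],[1,-30,-2,10,0,0,0],[1,-30,0,25,0,0,0],[1,-20,0,25,0,0,0],[1,-12,0,25,0,0,0],[1,0,0,25,0,0,0],[1,0,0,25,0,0,0],[1,0,0,0,0,0,0],[1,0,0,0,0,0,0]])

```text
clock: 15.7
eef_pos: [0.4494, -0.1649, 0.1722]
tool_rot: [0.707, 0.708, -0.001, -0.002]
ft_force: [0.0, -0.8, 0.8]
grip_width: 0.0857
grasp_force: 0.0
```

```bash
python3 - <<'E'
from h import *
e=bot.get_obs()["eef_pos"];print(e)
T=bot.camera("top");S=bot.camera("side")
o=np.zeros((400,790,3),np.uint8)
o[:,:480]=cv2.resize(T[245:345,390:510],(480,400),interpolation=cv2.INTER_CUBIC)
o[:300,485:785]=cv2.resize(S[290:440,180:330],(300,300));cv2.imwrite("pics/g2.png",o)
a=(proj([[.45,-.169,.066]],"top")-[390,245])*4; print(a,(proj([[.45,-.169,.066]],"side")-[180,290])*2+[485,0])
E
```

```text
[ 0.4494 -0.1649  0.1722]
[[270.4976 210.6647]] [[622.4992 165.6929]]
```

View pics/g2.png

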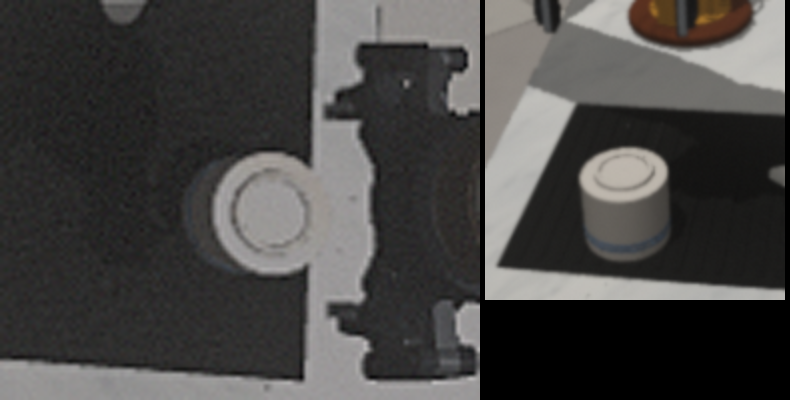

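The foot centre at top crop (270,209) matches the estimate (270.5,210.7). I descend and grasp.

Emit:
move_arm(deltas=[[1,-4,1,20,0,0,0],[1,0,0,25,0,0,0],[1,0,0,25,0,0,0],[1,0,0,25,0,0,0],[1,0,0,20,0,0,0],[1,0,0,15,0,0,0],[1,0,0,5,0,0,0],[1,0,0,0,0,0,0],[1,0,0,0,0,0,0]])

```text
clock: 16.55
eef_pos: [0.4528, -0.1704, 0.0398]
tool_rot: [0.707, 0.707, 0.001, 0.001]
ft_force: [1.4, 0.5, 0.4]
grip_width: 0.0855
grasp_force: 0.0
```

Emit:
move_arm(deltas=[[0,0,0,0,0,0,0],[0,0,0,0,0,0,0],[0,0,0,0,0,0,0],[0,0,0,0,0,0,0],[0,0,0,0,0,0,0],[0,0,0,0,0,0,0],[0,0,0,0,0,0,0]])

```text
clock: 17.13
eef_pos: [0.4521, -0.1706, 0.0403]
tool_rot: [0.707, 0.707, 0.0, 0.001]
ft_force: [-2.0, 0.7, 8.0]
grip_width: 0.0634
grasp_force: 64.4
```

Emit:
move_arm(deltas=[[0,0,0,-10,0,0,0],[0,0,0,-25,0,0,0],[0,0,0,-35,0,0,0],[0,0,0,-40,0,0,0],[0,0,0,-40,0,0,0],[0,0,0,-40,0,0,0],[0,0,0,-40,0,0,0],[0,0,0,-30,0,0,0],[0,10,0,0,0,0,0],[0,20,0,0,0,0,0]])

```text
clock: 17.97
eef_pos: [0.4525, -0.1414, 0.3014]
tool_rot: [0.708, 0.706, 0.001, 0.003]
ft_force: [-0.4, 0.4, -3.3]
grip_width: 0.0633
grasp_force: 66.7
```

Emit:
move_arm(deltas=[[0,30,0,0,0,0,0],[0,35,0,0,0,0,0],[0,35,0,0,0,0,0],[0,35,0,0,0,0,0],[0,35,0,0,0,0,0],[0,35,0,0,0,0,0],[0,35,2,0,0,0,0],[0,35,2,0,0,0,0],[0,30,0,0,0,0,0],[0,15,0,0,0,0,0]])

```text
clock: 18.8
eef_pos: [0.4545, 0.1832, 0.298]
tool_rot: [0.706, 0.708, 0.0, -0.001]
ft_force: [-0.9, -0.5, -2.4]
grip_width: 0.0633
grasp_force: 66.7
```

Emit:
move_arm(deltas=[[0,5,0,0,0,0,0],[0,0,0,0,0,0,0],[0,0,0,0,0,0,0]])

```text
clock: 19.05
eef_pos: [0.455, 0.1843, 0.2982]
tool_rot: [0.707, 0.707, -0.001, 0.0]
ft_force: [0.5, 0.6, -2.2]
grip_width: 0.0634
grasp_force: 66.7
```

Emit:
move_arm(deltas=[[0,0,1,12,0,0,0],[0,0,0,12,0,0,0],[0,0,0,10,0,0,0],[0,0,0,8,0,0,0],[0,0,0,3,0,0,0],[0,0,0,2,0,0,0],[0,0,0,1,0,0,0],[0,0,0,0,0,0,0],[0,0,0,0,0,0,0]])

```text
clock: 19.8
eef_pos: [0.4567, 0.1848, 0.2509]
tool_rot: [0.707, 0.707, 0.0, 0.0]
ft_force: [-0.9, 0.5, -2.5]
grip_width: 0.0635
grasp_force: 66.7
```

Emit:
move_arm(deltas=[[0,0,0,1,0,0,0],[0,0,0,1,0,0,0],[0,0,0,0,0,0,0],[0,0,0,0,0,0,0]])

```text
clock: 20.13
eef_pos: [0.4565, 0.185, 0.2484]
tool_rot: [0.707, 0.707, 0.0, 0.0]
ft_force: [0.1, 0.3, -1.6]
grip_width: 0.0636
grasp_force: 66.7
```

Emit:
move_arm(deltas=[[0,0,0,1,0,0,0],[0,0,0,0.5,0,0,0],[0,0,0,0,0,0,0],[0,0,0,0,0,0,0]])

```text
clock: 20.47
eef_pos: [0.4567, 0.1851, 0.2472]
tool_rot: [0.707, 0.707, 0.001, 0.0]
ft_force: [0.2, 2.1, 1.0]
grip_width: 0.0639
grasp_force: 66.6
```

Emit:
move_arm(deltas=[[0,0.8,0.3,1,0,0,0],[0,0,0,0.5,0,0,0],[0,0,0,0,0,0,0],[0,0,0,0,0,0,0]])

```text
clock: 20.8
eef_pos: [0.457, 0.1858, 0.2455]
tool_rot: [0.707, 0.707, 0.0, 0.0]
ft_force: [1.0, 1.2, 2.1]
grip_width: 0.0632
grasp_force: 66.6
```

Seated. I release, rise and shut.

Emit:
move_arm(deltas=[[0.9,0,0,0,0,0,0],[1,0,0,0,0,0,0],[1,0,0,0,0,0,0],[1,0,0,0,0,0,0],[1,0,0,0,0,0,0]])

```text
clock: 21.22
eef_pos: [0.4565, 0.1854, 0.2451]
tool_rot: [0.707, 0.707, -0.0, -0.0]
ft_force: [-0.3, 0.3, -0.2]
grip_width: 0.0853
grasp_force: 0.0
```

Emit:
move_arm(deltas=[[1,0,0,-15,0,0,0],[1,0,0,-25,0,0,0],[1,0,0,-25,0,0,0],[0,0,0,-10,0,0,0],[0,0,0,0,0,0,0],[0,0,0,0,0,0,0],[0,0,0,0,0,0,0],[0,0,0,0,0,0,0],[0,0,0,0,0,0,0],[0,0,0,0,0,0,0]])

```text
clock: 22.05
eef_pos: [0.4563, 0.1855, 0.3194]
tool_rot: [0.707, 0.707, -0.001, -0.0]
ft_force: [0.4, -0.5, -1.0]
grip_width: 0.0004
grasp_force: 0.0
```

```bash
python3 - <<'E'
from h import *
S=bot.camera("side")
print([(round(d["conf"],2),d["rect"]) for d in bot.outline_of("cup_a","side")])
print("pred",rect(cup(.4563,.1855,.213),"side").round(1))
c=cv2.resize(S[110:310,200:360],None,fx=2.9,fy=2.9,interpolation=cv2.INTER_CUBIC);cv2.imwrite("pics/p4.png",c)
E
```

```text
[(0.86, [279.4, 214.8, 17.2, 26.1]), (0.66, [262.2, 183.4, 32.1, 28.4])]
pred [261.6 178.4 294.1 213.8]
```

View pics/p4.png

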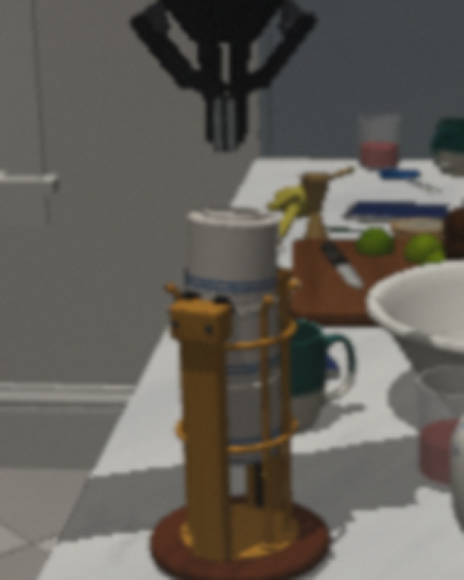

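The third cup is upright on the catches at crop (233,215). I press it as before.

Emit:
move_arm(deltas=[[0,0,0,10,0,0,0],[0,0,0,10,0,0,0],[0,0,0,10,0,0,0],[0,0,0,6,0,0,0],[0,0,0,4,0,0,0],[0,0,0,3,0,0,0],[0,0,0,3,0,0,0],[0,0,0,3,0,0,0],[0,0,0,3,0,0,0]])

```text
clock: 22.9
eef_pos: [0.4571, 0.1851, 0.2707]
tool_rot: [0.707, 0.707, 0.001, 0.001]
ft_force: [-5.1, -4.6, 13.0]
grip_width: -0.0001
grasp_force: 6.0
```

Emit:
move_arm(deltas=[[0,0,0,4,0,0,0],[0,0,0,4,0,0,0],[0,0,0,4,0,0,0],[0,0,0,4,0,0,0],[0,0,0,4,0,0,0],[0,0,0,4,0,0,0]])

```text
clock: 23.4
eef_pos: [0.4575, 0.1853, 0.2465]
tool_rot: [0.707, 0.707, 0.001, 0.001]
ft_force: [-2.1, -2.5, 8.5]
grip_width: -0.0004
grasp_force: 4.5
```

Emit:
move_arm(deltas=[[0,0,0,4,0,0,0],[0,0,0,4,0,0,0],[0,0,0,4,0,0,0],[0,0,0,4,0,0,0],[0,0,0,4,0,0,0],[0,0,0,4,0,0,0],[0,0,0,4,0,0,0],[0,0,0,3,0,0,0]])

```text
clock: 24.07
eef_pos: [0.4575, 0.1856, 0.2152]
tool_rot: [0.707, 0.707, 0.001, 0.001]
ft_force: [-1.6, -2.0, 6.9]
grip_width: 0.0001
grasp_force: 3.5
```

Emit:
move_arm(deltas=[[0,0,0,3,0,0,0],[0,0,0,2,0,0,0],[0,0,0,2,0,0,0],[0,0,0,0,0,0,0],[0,0,0,0,0,0,0]])

```text
clock: 24.48
eef_pos: [0.4574, 0.1855, 0.2081]
tool_rot: [0.707, 0.707, 0.001, 0.001]
ft_force: [-0.9, -2.4, 6.7]
grip_width: -0.0003
grasp_force: 3.5
```

Emit:
move_arm(deltas=[[0,0,0,1,0,0,0],[0,0,0,0,0,0,0],[0,0,0,0,0,0,0]])

```text
clock: 24.73
eef_pos: [0.4576, 0.1856, 0.2077]
tool_rot: [0.707, 0.707, 0.001, 0.001]
ft_force: [-2.9, -1.8, 9.4]
grip_width: 0.0005
grasp_force: 4.8
```

Emit:
move_arm(deltas=[[0,0,0,-1.5,0,0,0],[0,0,0,-1.5,0,0,0],[0,0,0,-1.5,0,0,0],[0,0,0,-1.5,0,0,0],[0,0,0,-1.5,0,0,0],[0,0,0,-1.5,0,0,0],[0,0,0,-1.5,0,0,0],[0,0,0,-1.5,0,0,0],[0,0,0,0,0,0,0]])

```text
clock: 25.48
eef_pos: [0.4571, 0.1858, 0.2178]
tool_rot: [0.707, 0.707, 0.001, 0.0]
ft_force: [0.6, -0.3, -0.2]
grip_width: -0.0001
grasp_force: 0.0
```

No force after backing off, so the pile is held. I retreat and take one last look.

Emit:
move_arm(deltas=[[0,0,0,-20,0,0,0],[0,0,0,-30,0,0,0],[0,0,0,-30,0,0,0],[0,-20,-10,0,0,0,0],[0,-35,-10,0,0,0,0],[0,-35,-10,0,0,0,0],[0,-35,-10,0,0,0,0],[0,-35,0,0,0,0,0],[0,0,0,0,0,0,0],[0,0,0,0,0,0,0]])

```text
clock: 26.32
eef_pos: [0.4166, 0.0243, 0.2973]
tool_rot: [0.709, 0.706, 0.0, -0.0]
ft_force: [0.2, 0.4, -0.5]
grip_width: 0.0002
grasp_force: 0.0
```

```bash
python3 - <<'E'
from h import *
S=bot.camera("side");T=bot.camera("top")
o=np.zeros((464,800,3),np.uint8)
o[:,:377]=cv2.resize(S[180:320,220:334],(377,464),interpolation=cv2.INTER_CUBIC)
o[:,385:]=cv2.resize(T[240:340,245:334],(415,464),interpolation=cv2.INTER_CUBIC)
cv2.imwrite("pics/end.png",o); print(bot.get_obs()["ft_force"],bot.get_obs()["eef_pos"])
E
```

```text
[-0.2722 -0.0255 -0.1047] [0.4169 0.026  0.2972]
```

View pics/end.png

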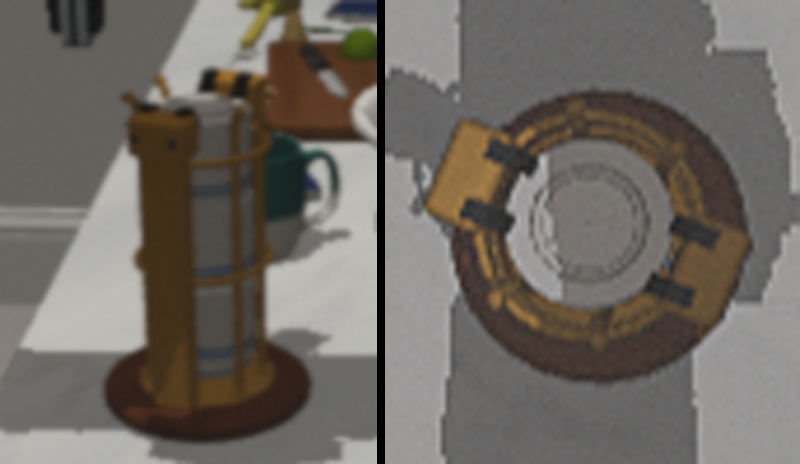

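The side crop shows three cups stacked inside the rods, with the top foot at (195,103). The top crop shows both catches snapped in over the shoulder, the foot centred at (588,222), and the robot clear. I hand it in.

```bash
python3 -c "
from workcell import bot
print(bot.job_done())"
```

```text
the job is handed in; nothing more can be done
None
```

Both cups are pressed into the dispenser on top of the stored one; the last pictures show all three held under the catches and the arm clear. I handed the job in at about 26 s, and it returned no verdict.

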